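# Lower the drilled press board over the rod of the copper-flattening jig

### The job

Take the press board that has a hole in one end and lower it, level and gently (do not let it drop down the rod), over the upright rod of the flattening jig until it lies flat on the stack of copper blanks, pointing along the jig's block. Let go and leave the board without a hole where it lies.

Things in the scene. Friction and masses are not known exactly. Their poses are not given: they have to be found in the camera images.
- press_board: Pale wooden board 230 (x) x 60 (y) x 20 mm, about 0.35 kg, flat on the bench, with a 32 mm through hole 90 mm from its middle towards +x. On the middle of its top a wooden grip block 60 (x) x 24 (y) x 50 mm high, to pinch across the 24 mm from above (grip's top 70 mm above the underside; it balances there). Origin: centre of the underside; x along the board to the hole end, z up.
- hole (a point): Centre of the press board's hole, level with the board's underside: 90 mm along the board's +x from its origin.
- jig: Fixed brown wooden block 270 (x) x 80 (y) x 40 mm high, a stack of copper blanks 240 x 54 x 6 mm centred on it (top 46 mm above the bench). A 14 mm steel rod stands on the centre line 90 mm from the middle towards +x, its top 170 mm above the bench, the last 14 mm tapering to 6 mm. Origin: centre of the block's underside; x to the rod, z up. A board in place has its middle over the block's.
- plain_board: Press board of the same size, wood and grip but with no hole: not to be used. It lies on the other side of the jig from the drilled one; either may be on the left. Origin: centre of the underside; x along the board, z up.
There are look-alikes about, which are no part of the job. What is shaped like the press_board but yellow is not meant.

How it is judged:
On the way:
1. the board is lowered, not dropped: for 0.2 s its hole is round the rod (within 16 mm), below the rod's top and over 10 mm above the stack, tilted under 15 degrees (z of hole in the frame of jig between 0.056 and 0.168 m and x of hole in the frame of jig between 0.074 and 0.106 m and y of hole in the frame of jig between -0.016 and 0.016 m and angle between press_board's own z axis and vertical below 0.26 rad), for 0.2 s.
At the end, for the whole second after the job is handed in: Drilled board at rest on the rod (hole centre within 14 mm of the rod's axis along and across the jig), flat on the copper (underside within 6 mm of its top, tilt under 5 deg), along the block within 15 deg, middles within 40 mm; the plain board within 30 mm of its start (x of hole in the frame of jig between 0.076 and 0.104 m and y of hole in the frame of jig between -0.014 and 0.014 m and z of press_board in the frame of jig between 0.04 and 0.052 m and angle between press_board's own z axis and vertical below 0.09 rad and angle between the x axis of press_board and the x axis of jig, either way round below 0.26 rad and horizontal distance between press_board and jig below 0.04 m and linear speed of press_board below 0.02 m/s and distance of plain_board from where it was at the start of the episode below 0.03 m); the robot touches nothing.
It fails at once if the board without a hole is moved by more than 30 mm (distance of plain_board from where it was at the start of the episode above 0.03 m).
It also fails if it takes over 51 s, if anything falls off the work surface, if the arm or the gripper's body presses on something with over 40 N, if the wrist force passes 120 N, or if a joint passes its speed limit or range.

### The arm

A 7-joint arm with a two-finger parallel gripper is mounted at the origin on the work surface. World frame = base frame: x ahead of the robot, y to its left, z up, the work surface at z = 0. Lengths are in m, angles in rad, forces in N, time in s.
With the tool pointing down it reaches from about 0.425 to 1.025 m from the base axis. Payload 3.6 kg.
Tool frame: the origin (TCP) lies on the centre line of the jaws, within the pads' length; the fingertips stand 11 mm ahead of it and the grasp point (between the pads) lies 8 mm behind it; z points along the fingers, y is the line along which they close (so a half turn about z gives the same grasp; the last joint's range is limited). The gripper opens to 85 mm and grips with 20 to 120 N. Pads are 22 mm wide; open, the fingers measure 114 mm over their backs; the gripper's body (76 mm by 85 mm) begins 54 mm behind the grasp point. The pads swing forward as they close: fully open they stand 13 mm farther back than shut.
Start: joints at [1.256, 0.591, 0.048, 1.609, -0.033, 0.943, -0.034], TCP at [0.159, -0.707, 0.242] pointing down, gripper open.
Joint ranges: [-2.69, 2.69], [-0.47, 2.24], [-1.27, 1.36], [0.19, 2.51], [-1.53, 4.68], [0.08, 2.07], [-3.09, 3.09]. Speed limits (rad/s): [2.57, 2.57, 3.14, 3.14, 3.14, 3.14, 3.14].

### API

Orientations are given as a unit quaternion [w, x, y, z].
In Python, from rig import env gives the robot as it stands.
- The arm moves only by the tool step_arm, never from a script. Its argument "series" is a list of rows, each a list of 7 numbers: the opening, from 0 (shut) to 1 (fully open), then the shift along the tool's x, y, z in units of 40 mm (1.0 is 40 mm), then the turn, a rotation vector about the tool's x, y, z in units of 6 degrees (1.0 is 6 degrees). A call has 1 to 8 rows; each row shifts and turns the commanded pose from where the row before left it, along the tool's axes as they then stand; what a row does not reach is not made up. A row lasts 1/10 s, in which the tool goes at most 50 mm and 8.59 degrees, less where a joint would pass 70% of its speed; a pose out of reach is approached as far as the arm can. A call is refused whole if a number of a shift passes 1 or a number of a turn 1, either way. A call with a gripper value outside its range is refused whole. The fingers move at their own pace and stop on an object; "grip_force" is the grip in N (left out, the last holds). Time passes only in rows, so rows that do not move let the fingers close. It gives the time, the measured TCP pose, the force, the opening and the grip force at its end, in the units of the state.
- env.sense(): the state, without advancing time (a new reading comes with each control period).
- env.capture(name): name is "scene" or "side" or "wrist"; returns a dict with "frame" (420x560x3 uint8, blue, green, red), "fovy" (degrees; the focal length in pixels is half the picture's height over the tangent of half this angle, whatever the lens; pixels are square), "cx", "cy" (the principal point, pixels), "k1" (the pictures are not rectified: a ray, as slopes to the right and down, at radius r is drawn at 1 + k1 r^2 times it, then the intrinsics apply), "rvec" (rotation vector, rad) and "tvec" (3), from world to camera coordinates, as OpenCV has them. Camera axes: x right, y down, z forward; pixel columns grow to the right and rows downward; lengths in m; the calibration is good to about 2 mm. A picture is of the moment at which its call begins. There is no depth.
- env.finish_job(): hands the job in; it is judged then, once.
Trained networks look in the newest picture that a camera, given by its name, has taken for a name from the list of things; names that differ only in an ending like _2 or _b are one class to them, and where a whole thing is asked for, a point or a joint stands for the part that bears it (a point fixed in the world has none). Each returns a list of dicts, best first, with "conf" (0 to 1); they miss things now and then, are a little off and sometimes report something else, mostly with a low value. They report only what shows in the picture. A call takes as long as a camera call. They do not tell look-alikes from the thing itself.
- env.recognise(label, camera): "location" ([column, row] in pixels, amid what is visible of it).
- env.cut_out(label, camera): "mask" (420x560 bool, what is visible of it) and "location" ([column, row] in pixels, amid what is visible of it).
The state is a dict: "t": time; "joints": joint angles; "joint_vel": joint speeds; "joint_efforts": joint torques, N m; "tool_pos": TCP position; "tcp_rot": TCP orientation; "contact_force": force on the tool from outside, world axes, zero at the start; "torque": the same for the moment, N m; "width": finger opening in m; "finger_force": force on a finger pad.
Only numpy, scipy, OpenCV 4.12 (cv2) and the standard library are available. Lean on these libraries where they do the work, as an engineer would, in place of code of your own. Each camera call takes 0.05 s, during which the arm holds its last target. There are 200 camera calls.

## Working session

There is one attempt and no reset: what is moved stays moved. The work goes in short steps, Python scripts to look and compute and a tool call to move; the robot and the scene stay as the last step left them, time stands still between calls to the robot, and variables do not carry over. Pictures are saved under pics/ and viewed, at most 10 in all, crops included, and the job is handed in when it is done.

Besides the shell and the picture viewer there is one more tool, called after "Request:" by a JSON object that holds its "api" and its "payload", one argument or row to a line. step_arm: Moves the arm, as the interface text tells. Its arguments: {"type":"object","properties":{"series":{"type":"array","items":{"type":"array","items":{"type":"number"}}},"grip_force":{"type":"number"}},"required":["series"]}

```bash
mkdir -p pics; ls; cat > h.py <<'E'
import numpy as np, cv2
from rig import env
def K(c):
    f=210/np.tan(np.radians(c['fovy'])/2)
    return np.array([[f,0,c['cx']],[0,f,c['cy']],[0,0,1]])
def dist(c): return np.array([c['k1'],0,0,0,0.])
def unproj(c,px,z):
    "pixels -> world points on plane z"
    p=np.array(px,float).reshape(-1,1,2)
    u=cv2.undistortPoints(p,K(c),dist(c)).reshape(-1,2)
    R=cv2.Rodrigues(np.array(c['rvec'],float))[0]; t=np.array(c['tvec'],float).ravel()
    o=-R.T@t; d=np.c_[u,np.ones(len(u))]@R
    return o+d*((z-o[2])/d[:,2])[:,None]
def proj(c,P):
    return cv2.projectPoints(np.array(P,float).reshape(-1,1,3),np.array(c['rvec'],float),np.array(c['tvec'],float),K(c),dist(c))[0].reshape(-1,2)
E
python3 - <<'E'
from h import *
ims=[]
for n in ['scene','side']:
    c=env.capture(n); im=c['frame'].copy()
    for l in ['press_board','jig','plain_board','hole']:
        for r in env.cut_out(l,n)[:3]:
            print(n,l,round(r['conf'],2),np.round(r['location']),r['mask'].sum(), unproj(c,[r['location']],0.03 ).round(3))
    cv2.imwrite(f'pics/{n}0.png',im)
    R=cv2.Rodrigues(np.array(c['rvec'],float))[0]; print('cam',(-R.T@np.ravel(c['tvec'])).round(2))
print(env.sense())
E
```

```text
pics
scene press_board 0.77 [210. 181.] 1765 [[ 0.47  -0.226  0.03 ]]
scene press_board 0.71 [230. 120.] 1168 [[ 0.26  -0.358  0.03 ]]
scene press_board 0.61 [418. 234.] 2205 [[0.255 0.288 0.03 ]]
scene plain_board 0.9 [339. 306.] 2697 [[0.545 0.258 0.03 ]]
scene plain_board 0.44 [208. 176.] 1782 [[ 0.46  -0.245  0.03 ]]
scene hole 0.91 [232. 116.] 1202 [[ 0.244 -0.367  0.03 ]]
scene hole 0.89 [418. 236.] 2244 [[0.26  0.291 0.03 ]]
scene hole 0.75 [208. 176.] 1724 [[ 0.463 -0.245  0.03 ]]
cam [1.06 0.52 1.07]
side press_board 0.87 [308. 340.] 2502 [[0.256 0.3   0.03 ]]
side press_board 0.77 [297. 162.] 1648 [[ 0.446 -0.225  0.03 ]]
side press_board 0.58 [377. 149.] 1355 [[ 0.237 -0.355  0.03 ]]
side jig 0.82 [232. 211.] 3350 [[0.559 0.005 0.03 ]]
side plain_board 0.84 [211. 296.] 2362 [[0.511 0.265 0.03 ]]
side hole 0.63 [297. 158.] 1696 [[ 0.452 -0.24   0.03 ]]
side hole 0.58 [376. 146.] 1316 [[ 0.24  -0.366  0.03 ]]
cam [0.14 0.82 1.17]
{'t': 0.5, 'joints': array([ 1.25551175,  0.59123606,  0.04840059,  1.60856676, -0.03330984,
        0.94270976, -0.03370244]), 'joint_vel': array([ 1.24606554e-03, -1.00445033e-03, -9.92487930e-05, -1.06247899e-03,
       -1.02281586e-03, -1.08378704e-03, -4.79731245e-04]), 'joint_efforts': array([-1.09788405e-03, -5.48096681e+01,  1.54367466e+00, -1.98291993e+01,
        9.20856924e-03,  2.71292192e-03, -1.26186839e-05]), 'tool_pos': array([ 0.1594726 , -0.70720291,  0.24225136]), 'tcp_rot': array([-5.45845009e-05,  9.93856501e-01,  1.10676340e-01, -1.89679770e-05]), 'contact_force': array([-0.33146976, -0.19414017,  0.0382827 ]), 'torque': array([-0.0295474 , -0.00562609, -0.02754396]), 'finger_force': 0.0, 'width': 0.08524058137495724}
```

View pics/scene0.png

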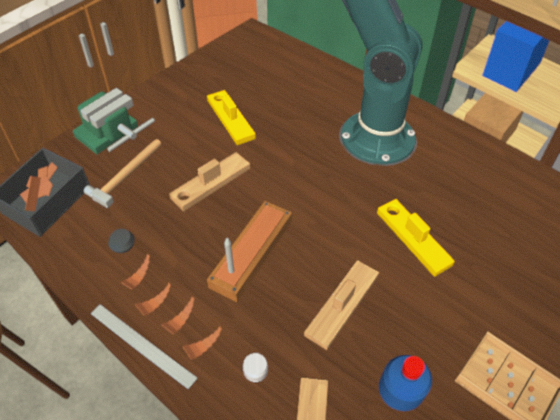

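View pics/side0.png

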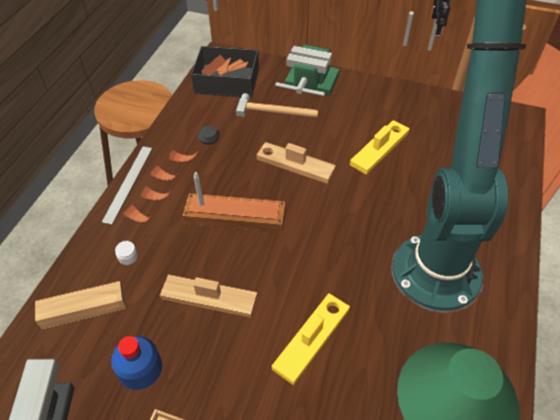

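The drilled pale board is at scene (210,181), with its hole at (183,197), or (267,151) in side. The jig is at (250,250) with its rod at (228,255). The plain board is at (340,306), and the yellow ones are decoys. Next I'll fit the models to the masks in both views.

```bash
cat >> h.py <<'E'
from scipy.optimize import minimize
def box(x0,x1,y0,y1,z0,z1): return np.array([[x,y,z] for x in (x0,x1) for y in (y0,y1) for z in (z0,z1)])
BOARD=[box(-.115,.115,-.03,.03,0,.02),box(-.03,.03,-.012,.012,.02,.07)]
JIG=[box(-.135,.135,-.04,.04,0,.04),box(-.12,.12,-.027,.027,.04,.046),box(.085,.095,-.005,.005,.046,.165)]
def place(P,q):
    c,s=np.cos(q[2]),np.sin(q[2]); return P@np.array([[c,s,0],[-s,c,0],[0,0,1]])+[q[0],q[1],0]
def sil(c,parts,q):
    m=np.zeros((420,560),np.uint8)
    for P in parts:
        h=cv2.convexHull((proj(c,place(P,q))*16).round().astype(np.int32))
        cv2.fillConvexPoly(m,h,1,shift=4)
    return m>0
def fit(views,parts,q0):
    def cost(q):
        t=0
        for c,m in views:
            s=sil(c,parts,q); t+=1-(s&m).sum()/(s|m).sum()
        return t
    q=np.array(q0,float)
    for st in (.02,.01,.004):
        S=np.vstack([q,q+np.diag([st,st,st*8])])
        r=minimize(cost,q,method='Nelder-Mead',options=dict(initial_simplex=S,maxiter=150,xatol=1e-5,fatol=1e-5)); q=r.x
    return q,r.fun
E
python3 - <<'E'
from h import *
B=[];J=[]
holepx={'scene':(183,197),'side':(267,151)}; rod={'scene':(228,242),'side':(197,176)}
bpx={'scene':(210,181),'side':(297,162)}; jpx={'scene':(250,250),'side':(232,211)}
H=[]
for n in ['scene','side']:
    c=env.capture(n)
    def near(l,p):
        r=[a for L in l for a in env.cut_out(L,n)]
        r=[a for a in r if np.hypot(*(np.array(a['location'])-p))<25]
        return r[0]['mask'] if r else None
    m=near(['press_board','hole'],bpx[n]); j=near(['jig'],jpx[n])
    if m is not None:B.append((c,m))
    if j is not None:J.append((c,j))
    print(n,m is not None,j is not None, 'hole',unproj(c,[holepx[n]],.02).round(3),'rodtop',unproj(c,[rod[n]],.17).round(3))
    H.append(c)
hx=unproj(H[0],[holepx['scene']],.02)[0]
b0=unproj(H[0],[(210,183)],.02)[0]
yaw=np.arctan2(*(hx-b0)[[1,0]])
qb,f=fit(B,BOARD,[b0[0],b0[1],yaw]);print('board',qb.round(4),f)
j0=np.array([.559,.005]);r0=unproj(H[0],[rod['scene']],.17)[0]
qj,f=fit(J,JIG,[*j0,np.arctan2(*(r0[:2]-j0)[::-1])]);print('jig',qj.round(4),f,len(J))
for k,c in zip(['scene','side'],H):
    im=c['frame'].copy()
    for parts,q in((BOARD,qb),(JIG,qj)):
        cs,_=cv2.findContours(sil(c,parts,q).astype(np.uint8),0,1); cv2.drawContours(im,cs,-1,(0,255,0),1)
    for p in proj(c,place(np.array([[.09,0,.02]]),qb)).tolist()+proj(c,place(np.array([[.09,0,.17]]),qj)).tolist(): cv2.circle(im,tuple(np.int32(p)),1,(255,0,0),-1)
    im=im[130:310,150:350]; cv2.imwrite(f'pics/{k}1.png',im); 
    globals()[k]=cv2.resize(im,None,fx=2,fy=2)
cv2.imwrite('pics/f1.png',np.hstack([scene,side]))
E
```

```text
scene True True hole [[ 0.551 -0.249  0.02 ]] rodtop [[0.645 0.026 0.17 ]]
side True True hole [[ 0.548 -0.251  0.02 ]] rodtop [[0.633 0.028 0.17 ]]
board [ 0.4552 -0.2422 -0.1265] 0.13574471328517357
jig [ 0.5539 -0.0016  0.214 ] 0.10084028825297153 2
```

View pics/f1.png

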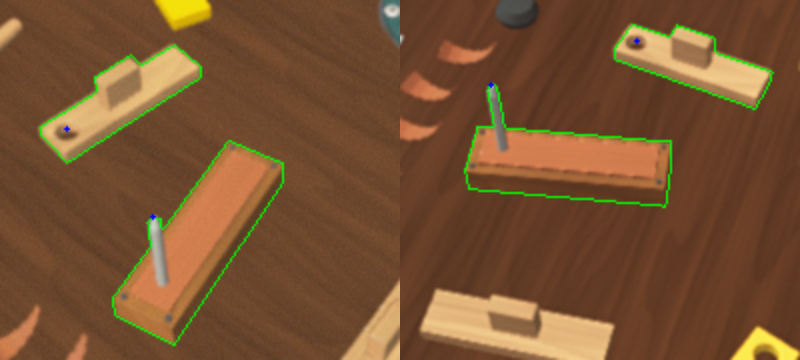

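The board fit is tight, and the jig's rod matches in both views. I'll move above the board's grip now.

Request:
{"api": "step_arm", "payload": {
  "series": [
    [1,0,0,0,0,0,0.83],
    [1,0,0,0,0,0,0.83],
    [1,0,0,0,0,0,0.83],
    [1,0,0,0,0,0,0.84],
    [1,0.42,-0.89,0,0,0,0],
    [1,0.42,-0.89,0,0,0,0],
    [1,0.42,-0.89,0,0,0,0],
    [1,0.42,-0.89,0,0,0,0]
  ]
}}

```text
t: 1.7
tool_pos: [0.2449, -0.5732, 0.2424]
tcp_rot: [0.0, 0.998, -0.063, 0.0]
contact_force: [0.7, 0.4, -0.3]
width: 0.0856
finger_force: 0.0
```

Request:
{"api": "step_arm", "payload": {
  "series": [
    [1,0.42,-0.89,0,0,0,0],
    [1,0.42,-0.89,0,0,0,0],
    [1,0.42,-0.89,0,0,0,0],
    [1,0.42,-0.89,0,0,0,0],
    [1,0.42,-0.89,0,0,0,0],
    [1,0.42,-0.89,0,0,0,0],
    [1,0.42,-0.89,0,0,0,0],
    [1,0.42,-0.89,0,0,0,0]
  ]
}}

```text
t: 2.5
tool_pos: [0.4144, -0.3077, 0.2426]
tcp_rot: [0.0, 0.998, -0.063, 0.0]
contact_force: [0.2, 0.1, -0.3]
width: 0.0854
finger_force: 0.0
```

Request:
{"api": "step_arm", "payload": {
  "series": [
    [1,0.42,-0.89,0,0,0,0],
    [1,0.42,-0.89,0,0,0,0],
    [1,0,0,0,0,0,0],
    [1,0,0,0,0,0,0]
  ]
}}

```text
t: 2.9
tool_pos: [0.4565, -0.2417, 0.2425]
tcp_rot: [0.0, 0.998, -0.062, 0.0]
contact_force: [-0.0, 0.9, 0.3]
width: 0.0853
finger_force: 0.0
```

```bash
cat >> h.py <<'E'
from scipy.spatial.transform import Rotation as Rn
def tool():
    s=env.sense(); w,x,y,z=s['tcp_rot']; R=Rn.from_quat([x,y,z,w]).as_matrix()
    return s,np.array(s['tool_pos']),R
def togo(target,yaw):
    s,p,R=tool(); cur=np.arctan2(R[1,0],R[0,0])
    Rt=np.array([[np.cos(yaw),np.sin(yaw),0],[np.sin(yaw),-np.cos(yaw),0],[0,0,-1.]])
    rv=Rn.from_matrix(R.T@Rt).as_rotvec()
    print('t',round(s['t'],2),'pos',p.round(4),'yaw',round(cur,4),'units now',(R.T@(target-p)/.04).round(3),'after turn',(Rt.T@(target-p)/.04).round(3),'turn',np.degrees(rv/1).__truediv__(6).round(3))
E
python3 - <<'E'
from h import *
qb=[.4552,-.2422,-.1265]
c=env.capture('wrist'); im=c['frame'].copy()
cs,_=cv2.findContours(sil(c,BOARD,qb).astype(np.uint8),0,1); cv2.drawContours(im,cs,-1,(0,255,0),1)
cv2.imwrite('pics/w1.png',im)
for r in env.cut_out('press_board','wrist')+env.cut_out('hole','wrist'): print(r['conf'],r['location'],r['mask'].sum())
r=env.cut_out('press_board','wrist')
if r: print(fit([(c,r[0]['mask'])],BOARD,qb))
togo(np.array([.4552,-.2422,.042]),-.1265)
E
```

```text
0.77 [15.8, 356.3] 1323
0.73 [354.2, 312.8] 2865
0.56 [286.0, 179.1] 8124
0.73 [15.6, 358.0] 1329
0.58 [284.5, 177.5] 8299
0.57 [356.6, 313.4] 2777
(array([ 0.4552, -0.2422, -0.1265]), np.float64(1.0))
t 3.1 pos [ 0.4549 -0.2441  0.2423] yaw -0.1298 units now [ 1.000e-03 -5.200e-02  5.008e+00] after turn [ 0.    -0.049  5.008] turn [ 0.006  0.002 -0.032]
```

View pics/w1.png

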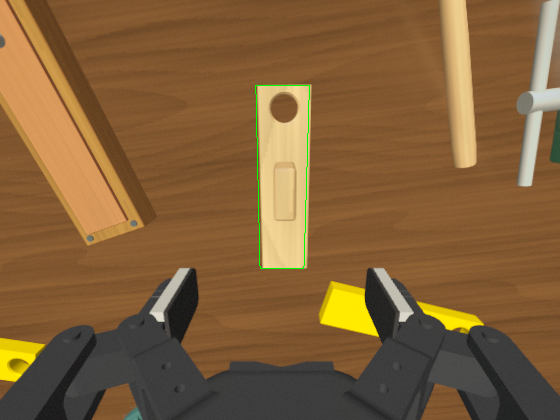

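The wrist view confirms it: the outline sits on the drilled board, whose hole is at (284,107). Descending and gripping.

Request:
{"api": "step_arm", "payload": {
  "series": [
    [1,0,-0.05,0.8,0,0,0],
    [1,0,0,0.8,0,0,0],
    [1,0,0,0.8,0,0,0],
    [1,0,0,0.8,0,0,0],
    [1,0,0,0.6,0,0,0],
    [1,0,0,0.6,0,0,0],
    [1,0,0,0.6,0,0,0],
    [1,0,0,0,0,0,0]
  ]
}}

```text
t: 3.9
tool_pos: [0.4539, -0.2411, 0.0399]
tcp_rot: [-0.001, 0.998, -0.064, -0.003]
contact_force: [0.4, 0.0, 0.9]
width: 0.0853
finger_force: 0.0
```

Request:
{"api": "step_arm", "payload": {
  "series": [
    [0,0,0,0,0,0,0],
    [0,0,0,0,0,0,0],
    [0,0,0,0,0,0,0],
    [0,0,0,0,0,0,0],
    [0,0,0,0,0,0,0],
    [0,0,0,0,0,0,0],
    [0,0,0,0,0,0,0],
    [0,0,0,0,0,0,0]
  ],
  "grip_force": 60
}}

```text
t: 4.7
tool_pos: [0.4569, -0.2418, 0.0435]
tcp_rot: [0.001, 0.998, -0.064, 0.001]
contact_force: [-0.6, -1.5, 5.5]
width: 0.0234
finger_force: 59.6
```

Request:
{"api": "step_arm", "payload": {
  "series": [
    [0,0,0,-0.3,0,0,0],
    [0,0,0,-0.6,0,0,0],
    [0,0,0,-0.8,0,0,0],
    [0,0,0,-0.8,0,0,0],
    [0,0,0,-0.8,0,0,0],
    [0,0,0,-0.8,0,0,0],
    [0,0,0,-0.5,0,0,0],
    [0,0,0,0,0,0,0]
  ]
}}

```text
t: 5.5
tool_pos: [0.4572, -0.2409, 0.2293]
tcp_rot: [0.001, 0.998, -0.063, 0.003]
contact_force: [1.1, 0.5, -3.3]
width: 0.0238
finger_force: 59.7
```

Request:
{"api": "step_arm", "payload": {
  "series": [
    [0,0,0,-0.5,0,0,-0.65],
    [0,0,0,0,0,0,-0.65],
    [0,0,0,0,0,0,-0.65],
    [0,0,0,0,0,0,-0.65],
    [0,0,0,0,0,0,-0.65],
    [0,0.3,-0.5,0,0,0,0],
    [0,0.4,-0.6,0,0,0,0],
    [0,0.4,-0.6,0,0,0,0]
  ]
}}

```text
t: 6.3
tool_pos: [0.4831, -0.1638, 0.2446]
tcp_rot: [-0.001, 0.994, 0.106, -0.002]
contact_force: [-0.2, -0.3, -4.7]
width: 0.0236
finger_force: 59.9
```

Request:
{"api": "step_arm", "payload": {
  "series": [
    [0,0.5,-0.7,0,0,0,0],
    [0,0.5,-0.7,0,0,0,0],
    [0,0.5,-0.7,0,0,0,0],
    [0,0.5,-0.7,0,0,0,0],
    [0,0.3,-0.5,0,0,0,0],
    [0,0.2,-0.3,0,0,0,0],
    [0,0,0,0,0,0,0],
    [0,0,0,0,0,0,0]
  ]
}}

```text
t: 7.1
tool_pos: [0.5507, -0.0043, 0.2454]
tcp_rot: [0.001, 0.994, 0.106, -0.001]
contact_force: [0.3, -0.8, -3.4]
width: 0.0233
finger_force: 59.8
```

```bash
python3 - <<'E'
from h import *
s,p,R=tool(); togo(np.array([.5539,-.0016,p[2]]),.214); print('tilt deg',np.degrees(np.arccos(-R[2,2])).round(2),s['torque'].round(2),s['contact_force'].round(2))
yaw=np.arctan2(R[1,0],R[0,0]); qj=[.5539,-.0016,.214]
tiles=[]
for n in ['scene','side','wrist']:
    c=env.capture(n); im=c['frame'].copy()
    q=[p[0],p[1],yaw]
    lift=[P+[0,0,p[2]-.042] for P in BOARD]
    cs,_=cv2.findContours(sil(c,lift,q).astype(np.uint8),0,1); cv2.drawContours(im,cs,-1,(0,255,0),1)
    for a in proj(c,place(np.array([[.09,0,p[2]-.022]]),q)): cv2.circle(im,tuple(np.int32(a)),1,(255,0,0),-1)
    for a in proj(c,place(np.array([[.09,0,.17]]),qj)): cv2.circle(im,tuple(np.int32(a)),1,(255,0,255),-1)
    tiles.append(cv2.resize(im[110:290,130:330],(400,360)) if n!='wrist' else im)
cv2.imwrite('pics/f2.png',np.hstack(tiles[:2])); cv2.imwrite('pics/w2.png',tiles[2])
E
```

```text
t 7.1 pos [ 0.5507 -0.0043  0.2454] yaw 0.2128 units now [ 0.092 -0.049 -0.   ] after turn [ 0.092 -0.049  0.   ] turn [ 0.007  0.028 -0.012]
tilt deg 0.17 [-0.02 -0.    0.01] [ 0.27 -0.79 -3.43]
```

View pics/f2.png

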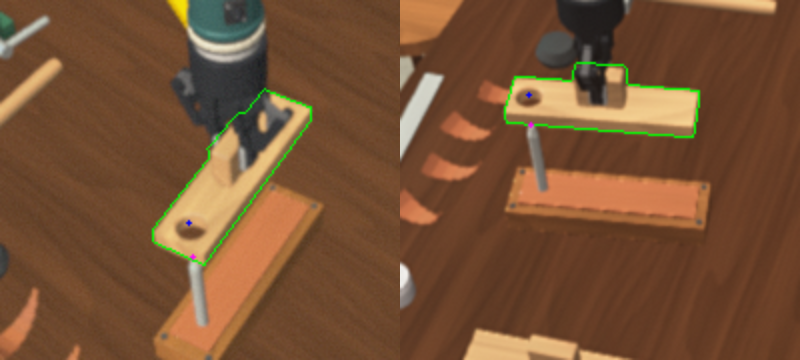

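View pics/w2.png

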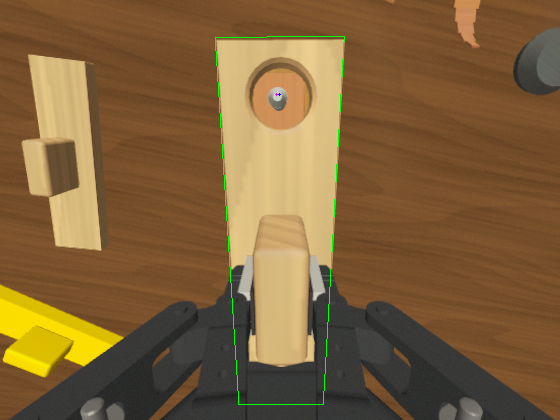

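Through the hole at (281,95) the rod tip shows at (278,95), and the board outline matches the tool pose. I'll apply the small correction and lower partway.

Request:
{"api": "step_arm", "payload": {
  "series": [
    [0,0.1,-0.05,0,0,0,0],
    [0,0,0,0,0,0,0],
    [0,0,0,0.3,0,0,0],
    [0,0,0,0.3,0,0,0],
    [0,0,0,0.3,0,0,0],
    [0,0,0,0.3,0,0,0],
    [0,0,0,0.3,0,0,0],
    [0,0,0,0.3,0,0,0]
  ]
}}

```text
t: 8.05
tool_pos: [0.5553, -0.0001, 0.173]
tcp_rot: [-0.0, 0.994, 0.107, -0.0]
contact_force: [-0.2, 0.3, -3.6]
width: 0.0235
finger_force: 60.0
```

Request:
{"api": "step_arm", "payload": {
  "series": [
    [0,0,0,0.1,0,0,0],
    [0,0,0,0.1,0,0,0],
    [0,0,0,0,0,0,0],
    [0,0,0,0,0,0,0]
  ]
}}

```text
t: 8.45
tool_pos: [0.5558, -0.0001, 0.1666]
tcp_rot: [0.0, 0.994, 0.107, 0.0]
contact_force: [0.8, 0.2, -4.0]
width: 0.0232
finger_force: 59.7
```

```bash
python3 - <<'E'
from h import *
s,p,R=tool(); togo(np.array([.5539,-.0016,.089]),.214); print('tilt deg',np.degrees(np.arccos(-R[2,2])).round(2),s['torque'].round(2),s['contact_force'].round(2))
t=[env.capture(n)['frame'] for n in ['scene','side','wrist']]
cv2.imwrite('pics/f3.png',np.hstack([cv2.resize(t[0][150:300,160:290],(260,300)),cv2.resize(t[1][110:260,160:290],(260,300)),cv2.resize(t[2][10:160,215:345],(260,300))]))
E
```

```text
t 8.45 pos [ 5.558e-01 -1.000e-04  1.666e-01] yaw 0.2134 units now [-0.056  0.026  1.94 ] after turn [-0.055  0.026  1.94 ] turn [ 0.001 -0.007 -0.006]
tilt deg 0.04 [ 0.03 -0.03 -0.02] [ 0.85  0.17 -4.  ]
```

View pics/f3.png

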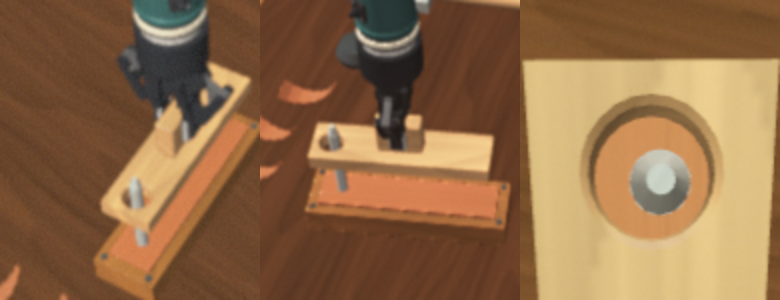

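The rod stands through the hole in all three views, clear of its edge. Lowering further.

Request:
{"api": "step_arm", "payload": {
  "series": [
    [0,0,0,0.25,0,0,0],
    [0,0,0,0.25,0,0,0],
    [0,0,0,0.25,0,0,0],
    [0,0,0,0.25,0,0,0],
    [0,0,0,0.25,0,0,0],
    [0,0,0,0.25,0,0,0],
    [0,0,0,0.2,0,0,0],
    [0,0,0,0,0,0,0]
  ]
}}

```text
t: 9.4
tool_pos: [0.5546, -0.0001, 0.0969]
tcp_rot: [-0.0, 0.994, 0.107, -0.001]
contact_force: [-0.4, -0.2, -4.6]
width: 0.023
finger_force: 59.7
```

Request:
{"api": "step_arm", "payload": {
  "series": [
    [0,0,0,0.08,0,0,0],
    [0,0,0,0.06,0,0,0],
    [0,0,0,0,0,0,0],
    [0,0,0,0,0,0,0]
  ]
}}

```text
t: 9.8
tool_pos: [0.5556, -0.0002, 0.0929]
tcp_rot: [0.0, 0.994, 0.106, 0.0]
contact_force: [-0.1, -0.5, -4.3]
width: 0.0237
finger_force: 59.7
```

Request:
{"api": "step_arm", "payload": {
  "series": [
    [0,0,0,0.05,0,0,0],
    [0,0,0,0,0,0,0],
    [0,0,0,0,0,0,0]
  ]
}}

```text
t: 10.1
tool_pos: [0.5554, -0.0002, 0.0907]
tcp_rot: [0.0, 0.994, 0.107, 0.0]
contact_force: [-0.1, -0.7, -3.4]
width: 0.0233
finger_force: 59.7
```

Request:
{"api": "step_arm", "payload": {
  "series": [
    [0,0,0,0.04,0,0,0],
    [0,0,0,0,0,0,0],
    [0,0,0,0,0,0,0]
  ]
}}

```text
t: 10.4
tool_pos: [0.5556, -0.0001, 0.0896]
tcp_rot: [0.0, 0.994, 0.107, 0.0]
contact_force: [-2.1, -0.0, 2.6]
width: 0.0233
finger_force: 60.5
```

The force changed from −4 N to +2.6 N, so the board is resting on the copper. Releasing and backing off upward.

Request:
{"api": "step_arm", "payload": {
  "series": [
    [1,0,0,0,0,0,0],
    [1,0,0,0,0,0,0],
    [1,0,0,0,0,0,0],
    [1,0,0,0,0,0,0],
    [1,0,0,0,0,0,0],
    [1,0,0,0,0,0,0]
  ]
}}

```text
t: 11.0
tool_pos: [0.5554, -0.0001, 0.0891]
tcp_rot: [-0.0, 0.994, 0.107, -0.0]
contact_force: [-0.1, -0.2, 0.5]
width: 0.0854
finger_force: 0.0
```

Request:
{"api": "step_arm", "payload": {
  "series": [
    [1,0,0,-0.4,0,0,0],
    [1,0,0,-0.8,0,0,0],
    [1,0,0,-0.9,0,0,0],
    [1,0,0,-0.9,0,0,0],
    [1,0,0,-0.9,0,0,0],
    [1,0,0,-0.9,0,0,0],
    [1,0,0,0,0,0,0],
    [1,0,0,0,0,0,0]
  ]
}}

```text
t: 11.8
tool_pos: [0.5556, -0.0001, 0.2819]
tcp_rot: [0.0, 0.994, 0.106, 0.001]
contact_force: [0.3, -0.7, 0.2]
width: 0.0857
finger_force: 0.0
```

```bash
python3 - <<'E'
from h import *
t=[env.capture(n)['frame'] for n in ['scene','side','wrist']]
cv2.imwrite('pics/f4.png',np.hstack([cv2.resize(t[0][150:350,160:390],(345,300)),cv2.resize(t[1][130:330,130:290],(240,300)),cv2.resize(t[2],(200,300))]))
print(env.sense()['t'],env.sense()['contact_force'])
E
```

```text
11.95 [-0.16130816 -0.4775026  -0.04332024]
```

View pics/f4.png

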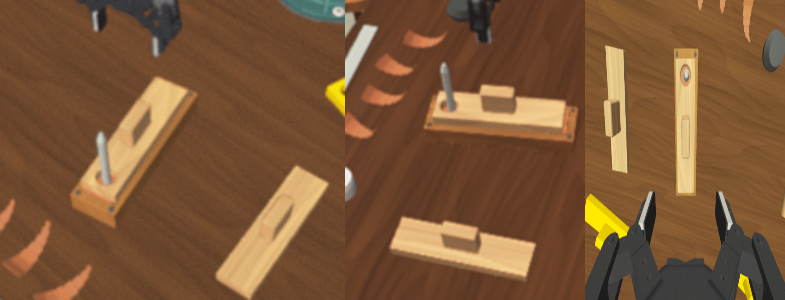

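The board lies flat on the copper, along the block, with the rod through its hole. The plain board hasn't moved and the gripper is clear.

```bash
python3 -c "
from rig import env
print(env.finish_job())"
```

```text
the job is handed in; nothing more can be done
None
```

The job is handed in at about 12 s of the 51 s: the drilled board lies flat on the copper blanks with the rod through its hole, along the block, and the plain board was not touched; the hand-in returned no verdict.

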